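# Wipe the offcuts off the test plate and rack the scraper

## Robot

A 6-joint arm with a two-finger parallel gripper is mounted at the origin on the work surface. World frame = base frame: x ahead of the robot, y to its left, z up, the work surface at z = 0. Lengths are in m, angles in rad, forces in N, time in s.
With the tool pointing down it reaches from about 0.35 to 0.975 m from the base axis. Payload 4.9 kg.
Tool frame: the origin (TCP) lies midway between the tips of the shut fingers; the grasp point (between the pads) lies 19 mm behind it; z points along the fingers, y is the direction in which the jaws open and shut (so a half turn about z gives the same grasp; the last joint's range is limited). The gripper opens to 85 mm and grips with 20 to 120 N. Pads are 22 mm wide; open, the fingers measure 114 mm over their backs; the gripper's body (76 mm by 85 mm) begins 54 mm behind the grasp point. The pads swing forward as they close: fully open they stand 13 mm farther back than shut.
Start: joints at [-1.304, 0.053, 1.613, -0, 1.476, -0.119], TCP at [0.235, -0.579, 0.231] pointing down, gripper open.
Joint ranges: [-3.01, 3.01], [-1.01, 2.22], [0.06, 2.58], [-1.02, 4.17], [0.09, 2.62], [-3.14, 3.14]. Speed limits (rad/s): [2.57, 2.57, 3.14, 3.14, 3.14, 3.14].

## Interface

Orientations are given as a unit quaternion [w, x, y, z].
In Python, from plant import state, grab_frame, camera_params, job_done, boxes_of gives the robot as it stands.
- The arm moves only by the tool step_arm, never from a script. Its argument "steps" is a list of rows, each a list of 4 numbers: the shift along the tool's x, y, z in mm, then the turn about the tool's z in degrees. A call has 1 to 8 rows; each row shifts and turns the pose as measured when the row begins, along the tool's axes as they then stand; what a row does not reach is not made up. A row lasts 1/10 s, in which the tool goes at most 50 mm and 8.59 degrees, less where a joint would pass 70% of its speed; a pose out of reach is approached as far as the arm can. A call is refused whole if a number of a shift passes 50 or a number of a turn 8.59, either way. A call with a gripper value outside its range is refused whole. "claw" is the opening in per cent of the stroke, from 0 (shut) to 100 (fully open), set as the call begins (left out, the last holds). The fingers move at their own pace and stop on an object; the grip force is fixed at half the most. Time passes only in rows, so rows that do not move let the fingers close. It gives the time, the measured TCP pose, the force and the opening at its end, in the units of the state.
- state(): the state, without advancing time (a new reading comes with each control period).
- grab_frame(name): name is "side" or "top"; returns (picture, depth): 384x512x3 uint8, red, green, blue; 384x512 float32, m along the optical axis (not along the pixel's ray), 0 where there is no reading.
- camera_params(name): a dict with "mtx" (3x3 intrinsics, pixels), "extrinsics" (4x4, takes a point from camera to world coordinates). Camera axes: x right, y down, z forward; pixel columns grow to the right and rows downward; lengths in m; the calibration is good to about 2 mm. A picture is of the moment at which its call begins. camera_params takes no time and is no camera call.
- job_done(): hands the job in, once; it reports no verdict.
Trained networks look in the newest picture that a camera, given by its name, has taken for a name from the list of things; names that differ only in an ending like _2 or _b are one class to them, and where a whole thing is asked for, a point or a joint stands for the part that bears it (a point fixed in the world has none). Each returns a list of dicts, best first, with "p" (0 to 1); they miss things now and then, are a little off and sometimes report something else, mostly with a low value. They report only what shows in the picture. A call takes as long as a camera call.
- boxes_of(camera, label): "box" ([left, top, width, height] in pixels, round what is visible of it).
The state is a dict: "time": time; "joint_pos": joint angles; "joint_vel": joint speeds; "joint_efforts": joint torques, N m; "tool_pos": TCP position; "tool_rot": TCP orientation; "contact_force": force on the tool from outside, world axes, zero at the start; "ft_torque": the same for the moment, N m; "gripper_width": opening from 0.0 (shut) to 1.0 (fully open).
Only numpy, scipy, OpenCV 4.12 (cv2) and the standard library are available. Lean on these libraries where they do the work, as an engineer would, in place of code of your own. Each camera call takes 0.05 s, during which the arm holds its last target. There are 200 camera calls.

## Task

Take the scraper from the mat and wipe all five loose steel offcuts off the plate, working round the anvil post, so that they all land in the chip tray at the end of the plate; the offcuts are sharp, so touch them only with the scraper, never with the robot itself. Then slide the scraper's blade down into the guide channels of its rack until it is fully home, and let go. Leave the other things on the table where they are.

Things in the scene. Friction and masses are not known exactly. Their poses are not given: they have to be found in the camera images.
- scraper: Hand scraper, standing upright on the mat: steel blade 70 mm wide (its x), 5 thick (y), 87 high; across its bottom middle, flush below, a black foot block 42 (x) x 26 (y) x 16 mm high; on top a wooden grip 48 (x) x 16 (y) mm, from 85 to 125 mm above the bottom. Alike front and back. 0.2 to 0.4 kg. Origin: centre of the underside; z up.
- scraper_handle (a point): Centre of the scraper's wooden grip, 105 mm above its underside.
- plate: Fixed steel plate to clear: 206 mm (x) x 250 mm (y), top 50 mm above the table. Along its edges x = -103 and +103 mm runs a rib 6 wide, 10 mm high (inner faces at x = -97, +97); its two y ends are open. In its centre a fixed anvil post, 31 mm across, rises 45 mm above the top. The top is a 20 mm slab overhanging its base. Origin: centre of the underside; z up.
- plate_top (a point): Centre of the plate's top face (at the foot of the anvil post), axes as the plate.
- tray: Fixed open aluminium chip tray, 220 (x) x 170 (y) x 27 mm high, walls and floor 3 mm, on the table at one of the plate's open y ends (either), its edge tucked under the plate's overhang so that what is pushed off that end drops in. Axes as the plate. Origin: centre of its underside.
- mat: Flat black rubber mat, 240 (x) x 170 (y) x 3 mm, fixed on the table at the plate's other open end. Rack and scraper stand on it. Origin: centre of its underside.
- rack: The scraper's rack, fixed on the mat: base 96 (x) x 36 (y) x 8 mm with two upright channels 54 mm apart (the foot passes between), each taking a side edge of the blade: slots 9 mm wide (y), slot bottoms 76 mm apart (x), channels up to 68 mm, flared lead-ins to 79 mm. Blade enters from above, width along x, until its bottom rests on the base. Origin: centre of the underside; z up.
- rack_seat (a point): Where the centre of the scraper's underside lies when fully home: middle of the rack's base, 8 mm above its underside; axes as the rack.
- chip0: Loose steel offcut (chip) on the plate: 26 x 15 x 10 mm block, about 28 g. Origin: near its middle, at half its thickness.
- chip1: Loose steel offcut (chip) on the plate: 20 x 18 x 12 mm block, about 28 g. Origin: near its middle, at half its thickness.
- chip2: Loose steel offcut (chip) on the plate: disc 24 mm across, 10 mm thick, about 28 g. Origin: near its middle, at half its thickness.
- chip3: Loose steel offcut (chip) on the plate: L-shaped piece 24 x 18 x 10 mm, about 28 g. Origin: near its middle, at half its thickness.
- chip4: Loose steel offcut (chip) on the plate: 22 x 16 x 9 mm block, about 28 g. Origin: near its middle, at half its thickness.
- testblock: Bystander: loose steel disc 40 mm across, 14 mm high, on the mat. Origin: centre of the underside.
- jar: Bystander: loose small glass jar 32 mm across, 45 mm high, on the mat. Origin: centre of the underside.
- wrench: Bystander: loose 160 mm wrench flat on the right of the table.
- oil: Bystander: loose white bottle 56 mm across, 150 mm high, on the left of the table. Origin: centre of the underside.
- specimen: Bystander: loose stepped steel specimen, 44 mm across, 100 mm high, on the right of the table. Origin: centre of the underside.
- standard: Bystander: loose dark steel block 110 x 70 x 25 mm on the left of the table.

How it is judged:
By the outcome, as a careful person would: the job done as asked, in the order asked, and still so for the second after the job is handed in, with the robot touching nothing.
It also fails if it takes over 54 s, if anything falls off the work surface, if the arm or the gripper's body presses on something with over 40 N, if the wrist force passes 120 N, or if a joint passes its speed limit or range.

## Working session

There is one attempt and no reset: what is moved stays moved. The work goes in short steps, Python scripts to look and compute and a tool call to move; the robot and the scene stay as the last step left them, time stands still between calls to the robot, and variables do not carry over. Pictures are saved under pics/ and viewed, about 8 in all and at most 12, crops included, and the job is handed in when it is done.

Besides the shell and the picture viewer there is one more tool, called as name(argument=value, ...), one argument or row to a line, values as JSON. step_arm: Moves the arm, as the interface text tells. Its arguments: {"type":"object","properties":{"steps":{"type":"array"},"claw":{"type":"number"}},"required":["steps"]}

```bash
ls; mkdir -p pics; python3 - <<'E'
from plant import *
import cv2,numpy as np
np.set_printoptions(precision=4,suppress=True)
s=state();print(s)
for c in ("side","top"):
    im,d=grab_frame(c);cv2.imwrite(f"pics/{c}0.png",im[:,:,::-1]);np.save(f"pics/{c}0.npy",d)
    p=camera_params(c);print(c,p["mtx"],p["extrinsics"])
for l in ["scraper","plate","tray","mat","rack","chip0","chip1","chip2","chip3","chip4","jar","testblock"]:
    print(l,[(np.round(b["box"]).tolist(),round(b["p"],2)) for b in boxes_of("top",l)][:3])
E
```

```text
pics
{'time': 0.0, 'joint_pos': array([-1.304 ,  0.0534,  1.6143,  0.    ,  1.476 , -0.119 ]), 'joint_vel': array([-0.0018,  0.0001,  0.0017, -0.002 ,  0.001 ,  0.0003]), 'joint_efforts': array([ -0.0001, -39.368 , -37.0176,  -0.0002,   0.007 ,   0.    ]), 'tool_pos': array([ 0.235 , -0.5784,  0.2301]), 'tool_rot': array([-0.001 ,  0.9815,  0.1917, -0.0001]), 'contact_force': array([0.1482, 0.2963, 0.2511]), 'ft_torque': array([-0.0011,  0.0249, -0.016 ]), 'gripper_width': 1.0024130146879915}
side [[407.9036   0.     264.2397]
 [  0.     407.9036 201.3539]
 [  0.       0.       1.    ]] [[ 0.9682 -0.1676  0.1857  0.263 ]
 [-0.2492 -0.5821  0.774  -1.09  ]
 [-0.0216 -0.7957 -0.6053  0.9811]
 [ 0.      0.      0.      1.    ]]
top [[413.7037   0.     254.775 ]
 [  0.     413.7037 192.217 ]
 [  0.       0.       1.    ]] [[ 0.0344 -0.9781  0.2053  0.2665]
 [-0.9994 -0.0328  0.0109  0.0217]
 [-0.0039 -0.2055 -0.9786  1.2295]
 [ 0.      0.      0.      1.    ]]
scraper [([349.0, 200.0, 14.0, 28.0], 0.55), ([325.0, 154.0, 61.0, 80.0], 0.24)]
plate [([242.0, 155.0, 89.0, 77.0], 0.84), ([301
[... 151 characters left out ...]
[([111.0, 145.0, 25.0, 38.0], 0.65), ([398.0, 144.0, 22.0, 47.0], 0.15)]
chip0 [([263.0, 164.0, 5.0, 8.0], 0.62), ([270.0, 207.0, 7.0, 8.0], 0.4), ([304.0, 177.0, 4.0, 4.0], 0.36)]
chip1 [([263.0, 164.0, 5.0, 8.0], 0.62), ([270.0, 207.0, 7.0, 8.0], 0.4), ([304.0, 177.0, 4.0, 4.0], 0.36)]
chip2 [([263.0, 164.0, 5.0, 8.0], 0.62), ([270.0, 207.0, 7.0, 8.0], 0.4), ([304.0, 177.0, 4.0, 4.0], 0.36)]
chip3 [([263.0, 164.0, 5.0, 8.0], 0.62), ([270.0, 207.0, 7.0, 8.0], 0.4), ([304.0, 177.0, 4.0, 4.0], 0.36)]
chip4 [([263.0, 164.0, 5.0, 8.0], 0.62), ([270.0, 207.0, 7.0, 8.0], 0.4), ([304.0, 177.0, 4.0, 4.0], 0.36)]
jar [([326.0, 186.0, 16.0, 12.0], 0.42)]
testblock [([362.0, 187.0, 13.0, 10.0], 0.43)]
```

```bash
python3 - <<'E'
import cv2
a=cv2.imread("pics/top0.png")[135:255,170:410];cv2.imwrite("pics/tc.png",cv2.resize(a,(792,396),interpolation=cv2.INTER_CUBIC))
a=cv2.imread("pics/side0.png");cv2.imwrite("pics/sc.png",cv2.resize(a,(800,600),interpolation=cv2.INTER_CUBIC))
E
```

```text
(no output)
```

View pics/tc.png

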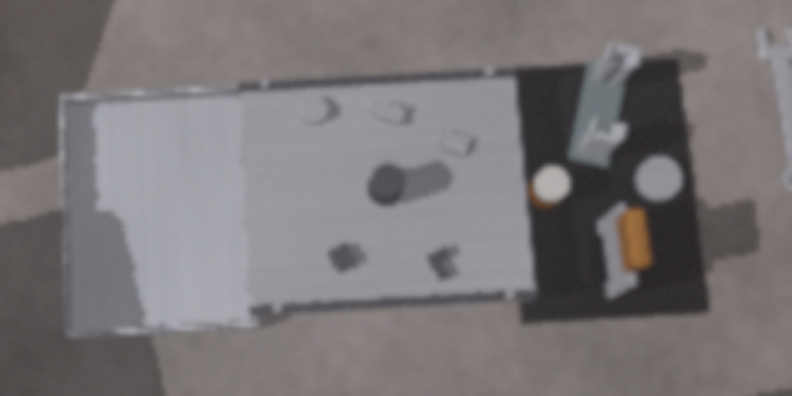

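View pics/sc.png

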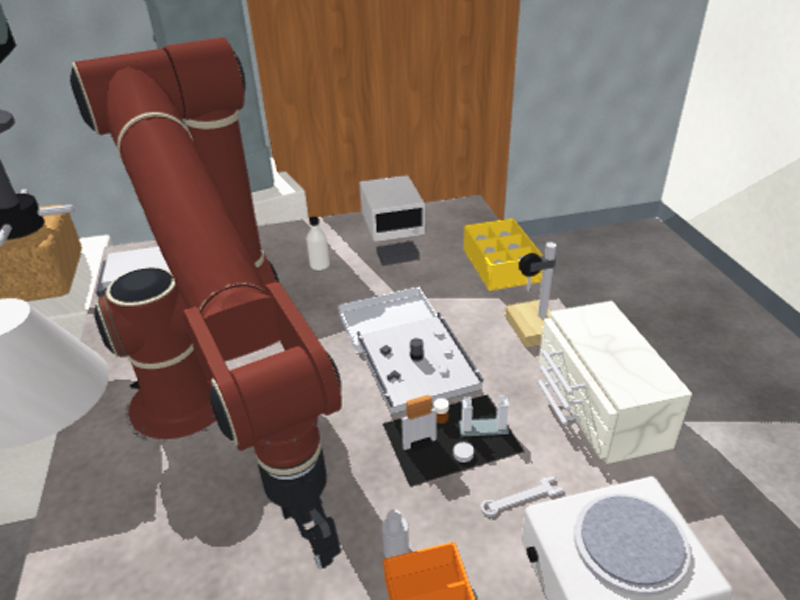

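The top view shows the tray left (+y), the plate with its post at crop (387,185), three chips on the far side and two on the near side, and the mat right. The rack is at crop (605,105), the scraper at (630,240), the jar at (550,183) and the disc at (658,178). The side view agrees. Next I measure with depth.

```bash
cat > h.py <<'E'
from plant import *
import cv2,numpy as np
np.set_printoptions(precision=4,suppress=True)
def cloud(c,d):
    p=camera_params(c);K=p["mtx"];E=p["extrinsics"]
    v,u=np.mgrid[:d.shape[0],:d.shape[1]]
    P=np.stack([(u-K[0,2])/K[0,0]*d,(v-K[1,2])/K[1,1]*d,d],-1)
    W=P@E[:3,:3].T+E[:3,3]; W[d<=0]=np.nan
    return W
def proj(c,X):
    p=camera_params(c);K=p["mtx"];E=np.linalg.inv(p["extrinsics"])
    q=(np.asarray(X)@E[:3,:3].T+E[:3,3])@K.T
    return q[...,:2]/q[...,2:]
def rect(pts):
    (c,s,a)=cv2.minAreaRect((pts*1000).astype(np.float32)); return np.round(c,1),np.round(s,1),round(a,2)
E
python3 - <<'E'
from h import *
for c in ("top","side"):
    W=cloud(c,np.load(f"pics/{c}0.npy")).reshape(-1,3);W=W[~np.isnan(W[:,0])]
    R=(W[:,0]>0.3)&(W[:,0]<.75)&(W[:,1]>-.36)&(W[:,1]<.32);W=W[R]
    h=np.histogram(W[:,2],bins=np.arange(-.01,.15,.005));print(c,dict(zip(np.round(h[1]*1000).astype(int).tolist(),h[0].tolist())))
    z=W[:,2]
    for n,lo,hi in (("plate",.042,.066),("post",.085,.102),("hi",.103,.145),("tall",.058,.145)):
        m=(z>lo)&(z<hi);P=W[m]
        g=np.zeros((680,450),np.uint8);ij=((P[:,:2]-[.3,-.36])*1000).astype(int);g[ij[:,1].clip(0,679),ij[:,0].clip(0,449)]=1
        g=cv2.dilate(g,np.ones((7,7)));k,L=cv2.connectedComponents(g)
        l=L[ij[:,1].clip(0,679),ij[:,0].clip(0,449)]
        for i in range(1,k):
            Q=P[l==i]
            if len(Q)>8: print(n,len(Q),"mean",Q.mean(0),"zmax",Q[:,2].max(),rect(Q[:,:2]))
E
```

```text
top {-10: 718, -5: 11369, 0: 11657, 5: 1296, 10: 232, 15: 217, 20: 158, 25: 155, 30: 54, 35: 68, 40: 244, 45: 3046, 50: 2137, 55: 442, 60: 278, 65: 32, 70: 40, 75: 72, 80: 58, 85: 32, 90: 53, 95: 50, 100: 6, 105: 10, 110: 10, 115: 23, 120: 59, 125: 89, 130: 12, 135: 0, 140: 0}
plate 19 mean [ 0.6362 -0.2654  0.0549] zmax 0.06579430200533887 (array([ 636. , -265.5]), array([15.8,  5.3]), 9.46)
plate 52 mean [ 0.4668 -0.2573  0.0544] zmax 0.06533595823050575 (array([ 467.1, -257.3]), array([67.9,  3. ]), 8.35)
plate 25 mean [ 0.5641 -0.2428  0.0528] zmax 0.0652176737771526 (array([ 563.6, -242.6]), array([26.7, 11.3]), 50.64)
plate 11 mean [ 0.635  -0.2511  0.0536] zmax 0.06347556835608059 (array([ 638.1, -250.5]), array([15.3,  6.6]), 20.36)
plate 82 mean [ 0.5285 -0.2038  0.0471] zmax 0.052321452507165356 (array([ 527.9, -203.8]), array([27.8, 27.8]), 87.8)
plate 5912 mean [ 0.5154 -0.055   0.0505] zmax 0.06561079684631932 (array([516.9, -55.2]), array([207.6, 250.1]), 5.11)
post 38 mean [ 0.4627 -0.2559  0.0921] zmax 0.10104767703919348 (array([ 467.4, -255.9]), array([69.4, 10.3]),
[... 4591 characters left out ...]
 52. ]), 6.22)
tall 100 mean [ 0.5162 -0.0608  0.0829] zmax 0.09859806809329574 (array([517. , -56.1]), array([29.5, 28.1]), 30.38)
tall 25 mean [ 0.586  -0.0562  0.06  ] zmax 0.06248610912187047 (array([586.9, -55.4]), array([29.5, 14. ]), 73.28)
tall 21 mean [ 0.4543 -0.0174  0.0626] zmax 0.06636961918321393 (array([454.5, -17.2]), array([17.3, 17.3]), 27.47)
tall 25 mean [0.4105 0.0185 0.0605] zmax 0.06433520681018345 (array([410. ,  22.2]), array([ 6.3, 74.3]), 6.21)
tall 24 mean [0.6099 0.0271 0.0611] zmax 0.06695877322072308 (array([611. ,  24.1]), array([ 8.1, 64.9]), 6.83)
tall 25 mean [0.5861 0.0099 0.0604] zmax 0.06397625395380269 (array([585.4,   7.8]), array([29.7, 18. ]), 73.42)
```

Plate is at (0.517, -0.055), yaw 5.1°. Scraper is at (0.4687, -0.2588), yaw 7.2°. Rack is near (0.605, -0.2525), yaw about -11.7°. In plate coordinates the chips sit in two lanes (three at x of about +37 to +73 mm, two at about -60 to -68 mm), so two straight strokes at x = ±56 should clear them. Now a row planner.

```bash
cat >> h.py <<'E'
def head(q): # tool x heading, deg
    w,x,y,z=q; return np.degrees(np.arctan2(2*(x*y+w*z),1-2*(y*y+z*z)))
def tilt(q):
    w,x,y,z=q; return np.degrees([2*(x*z+w*y),2*(y*z-w*x)])
def plan(tgt,hd,step=45,turn=8,p=None,h0=None):
    s=state(); p=s["tool_pos"] if p is None else np.array(p); h=head(s["tool_rot"]) if h0 is None else h0
    d=np.array(tgt)-p; dh=(hd-h+180)%360-180
    n=int(max(1,np.ceil(np.abs(np.linalg.norm(d)*1000/step)),np.ceil(abs(dh)/turn)))
    R=[]
    for i in range(n):
        a=np.radians(h+dh*i/n); v=d/n*1000
        R.append([round(float(x),1) for x in (v[0]*np.cos(a)+v[1]*np.sin(a),v[0]*np.sin(a)-v[1]*np.cos(a),-v[2],-dh/n)])
    print("t",round(float(s["time"]),2),"p",p,"h",round(float(h),2),"tilt",tilt(s["tool_rot"]),"F",s["contact_force"],"g",round(float(s["gripper_width"]),3));print(n,R)
C=np.array([.517,-.0548]);TH=np.radians(5.1)
def pl(x,y): # plate mm -> world
    c,s=np.cos(TH),np.sin(TH); return C+np.array([c*x-s*y,s*x+c*y])/1000
E
python3 -c "
from h import *
plan([.4687,-.2588,.23],7.2)"
```

```text
t 0.7 p [ 0.2352 -0.579   0.2313] h 22.1 tilt [-0.0002 -0.0016] F [0.3911 0.2036 0.422 ] g 0.999
9 [[37.4, -23.2, 0.1, 1.7], [36.7, -24.3, 0.1, 1.7], [36.0, -25.3, 0.1, 1.7], [35.3, -26.4, 0.1, 1.7], [34.5, -27.4, 0.1, 1.7], [33.7, -28.4, 0.1, 1.7], [32.9, -29.3, 0.1, 1.7], [32.0, -30.3, 0.1, 1.7], [31.1, -31.2, 0.1, 1.7]]
```

step_arm(
  steps=[
    [37,-23,0,1.7],
    [37,-24,0,1.7],
    [36,-25,0,1.7],
    [35,-26,0,1.7],
    [34,-27,0,1.7],
    [34,-28,0,1.7],
    [33,-29,0,1.7],
    [32,-30,0,1.7],
  ],
  claw=100,
)

```text
time: 1.5
tool_pos: [0.4495, -0.2937, 0.2318]
tool_rot: [0.002, 0.998, 0.064, 0.001]
contact_force: [0.6, -0.0, -0.1]
gripper_width: 0.999
```

```bash
python3 -c "
from h import *
plan([.4687,-.2588,.16],7.2,30)"
```

```text
t 1.5 p [ 0.4495 -0.2937  0.2318] h 7.32 tilt [ 0.119  -0.2112] F [ 0.6449 -0.0019 -0.0926] g 0.999
3 [[7.8, -10.7, 23.9, 0.0], [7.8, -10.7, 23.9, 0.0], [7.8, -10.7, 23.9, 0.0]]
```

step_arm(
  steps=[
    [8,-11,24,0],
    [8,-11,24,0],
    [8,-11,24,0],
    [0,0,0,0],
  ],
)

```text
time: 1.9
tool_pos: [0.474, -0.2523, 0.1602]
tool_rot: [0.003, 0.998, 0.068, 0.003]
contact_force: [-0.1, 0.2, -1.3]
gripper_width: 0.997
```

```bash
python3 -c "
from h import *
plan([.4687,-.2588,.089],7.2,20)"
```

```text
t 1.9 p [ 0.474  -0.2523  0.1602] h 7.8 tilt [ 0.4018 -0.3554] F [-0.0722  0.2304 -1.2618] g 0.997
4 [[-1.5, 1.4, 17.8, 0.2], [-1.5, 1.4, 17.8, 0.2], [-1.5, 1.4, 17.8, 0.2], [-1.5, 1.4, 17.8, 0.2]]
```

step_arm(
  steps=[
    [-3,4,14,0.5],
    [-2,2,19,0.1],
    [0,0,19,0],
    [0,0,18,0],
    [0,0,0,0],
  ],
)

```text
time: 2.4
tool_pos: [0.4708, -0.2658, 0.092]
tool_rot: [0.007, 0.998, 0.061, 0.006]
contact_force: [-1.1, 0.6, -1.0]
gripper_width: 0.999
```

```bash
python3 -c "
from h import *
plan([.4687,-.2588,.089],7.2,20)
im,d=grab_frame('top');cv2.imwrite('pics/g1.png',cv2.resize(im[150:250,290:420,::-1],None,fx=5,fy=5,interpolation=cv2.INTER_CUBIC))
"
```

```text
t 2.4 p [ 0.4708 -0.2658  0.092 ] h 6.94 tilt [ 0.7266 -0.7575] F [-1.0503  0.5707 -1.0298] g 0.999
1 [[-1.3, -7.2, 3.0, -0.3]]
```

step_arm(
  steps=[
    [-0.5,-4,1,0],
    [0,-3,1,0],
    [0,0,0,0],
  ],
)

```text
time: 2.75
tool_pos: [0.4717, -0.2618, 0.0954]
tool_rot: [0.01, 0.998, 0.06, 0.009]
contact_force: [-0.7, 0.2, 0.4]
gripper_width: 1.001
```

```bash
python3 -c "
from h import *
plan([.4687,-.2588,.089],7.2,20)
im,d=grab_frame('top')
plan([.4687,-.2588,.089],7.2,20)
"
```

```text
t 2.75 p [ 0.4717 -0.2618  0.0954] h 6.83 tilt [ 1.1175 -1.0729] F [-0.6637  0.2171  0.4363] g 1.001
1 [[-2.6, -3.3, 6.4, -0.4]]
t 2.8 p [ 0.4719 -0.262   0.0956] h 6.84 tilt [ 1.1408 -1.0939] F [0.353  0.1562 0.4186] g 1.004
1 [[-2.8, -3.5, 6.6, -0.4]]
```

step_arm(
  steps=[
    [0,0,0,0],
    [0,0,0,0],
    [0,0,0,0],
    [0,0,0,0],
  ],
)

```text
time: 3.2
tool_pos: [0.4728, -0.2623, 0.0972]
tool_rot: [0.011, 0.998, 0.06, 0.01]
contact_force: [0.4, -0.3, -0.6]
gripper_width: 1.0
```

```bash
python3 -c "
from h import *
plan([.4687,-.2588,.089],7.2,20)
print(state()['joint_vel'],state()['joint_pos'])
"
```

```text
t 3.2 p [ 0.4728 -0.2623  0.0972] h 6.87 tilt [ 1.2627 -1.1896] F [ 0.4329 -0.3467 -0.6178] g 1.0
1 [[-3.6, -4.0, 8.2, -0.3]]
[-0.0009  0.0007 -0.0007 -0.0005 -0.0016 -0.0013] [-0.6424 -0.0448  1.9443 -0.0037  1.212   0.8098]
```

step_arm(
  steps=[
    [-1.5,-1.5,3,0],
    [-1.5,-1.5,3,0],
    [-1,-1,3,0],
  ],
)

```text
time: 3.5
tool_pos: [0.4685, -0.2589, 0.0877]
tool_rot: [0.011, 0.998, 0.06, 0.011]
contact_force: [0.2, 0.3, 0.2]
gripper_width: 0.997
```

```bash
python3 -c "
from h import *
plan([.4687,-.2588,.089],7.2,20)
"
```

```text
t 3.5 p [ 0.4685 -0.2589  0.0877] h 6.88 tilt [ 1.2876 -1.2097] F [0.2015 0.336  0.2215] g 0.997
1 [[0.2, -0.1, -1.3, -0.3]]
```

View pics/g1.png

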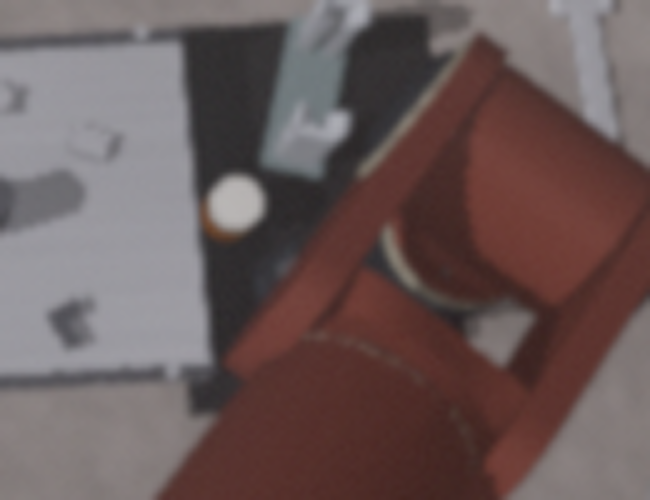

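The picture shows the arm covering the scraper; the rack (crop 305,110) and jar (235,205) are undisturbed. Closing.

step_arm(
  steps=[
    [0,0,-1,0],
    [0,0,0,0],
    [0,0,0,0],
    [0,0,0,0],
    [0,0,0,0],
    [0,0,0,0],
  ],
  claw=0,
)

```text
time: 4.1
tool_pos: [0.4678, -0.2582, 0.0879]
tool_rot: [0.01, 0.998, 0.06, 0.01]
contact_force: [0.3, -0.5, -1.2]
gripper_width: 0.18
```

```bash
python3 -c "
from h import *
plan([.4687,-.2588,.089],7.2,20)
"
```

```text
t 4.1 p [ 0.4678 -0.2582  0.0879] h 6.87 tilt [ 1.207  -1.1069] F [ 0.3185 -0.5093 -1.2491] g 0.18
1 [[0.8, 0.7, -1.1, -0.3]]
```

step_arm(
  steps=[
    [0,0,-8,0],
    [0,0,-15,0],
    [0,0,-20,0],
    [0,0,-20,0],
    [0,0,-20,0],
    [0,0,-15,0],
    [0,0,0,0],
  ],
)

```text
time: 4.8
tool_pos: [0.4634, -0.2547, 0.1905]
tool_rot: [0.009, 0.998, 0.06, 0.008]
contact_force: [-1.0, -0.3, -3.5]
gripper_width: 0.178
```

```bash
python3 -c "
from h import *
plan([*pl(56,-104),.185],5.1,20)
"
```

```text
t 4.8 p [ 0.4634 -0.2547  0.1905] h 6.87 tilt [ 0.9249 -0.9375] F [-1.0013 -0.2869 -3.5474] g 0.178
8 [[16.2, -10.8, 0.7, 0.2], [16.2, -10.9, 0.7, 0.2], [16.2, -10.9, 0.7, 0.2], [16.1, -11.0, 0.7, 0.2], [16.1, -11.0, 0.7, 0.2], [16.0, -11.1, 0.7, 0.2], [16.0, -11.2, 0.7, 0.2], [15.9, -11.2, 0.7, 0.2]]
```

step_arm(
  steps=[
    [14,-9,0,0.2],
    [18,-12,0,0.2],
    [18,-12,0,0.2],
    [18,-12,0,0.3],
    [18,-12,0,0.3],
    [16,-11,0,0.2],
    [14,-9,0,0.2],
    [0,0,0,0],
  ],
)

```text
time: 5.6
tool_pos: [0.5708, -0.1614, 0.1862]
tool_rot: [0.007, 0.999, 0.044, 0.004]
contact_force: [-0.7, 0.3, -2.2]
gripper_width: 0.179
```

```bash
python3 - <<'E'
from h import *
plan([*pl(56,-104),.139],5.1,15)
for c in ("top","side"):
    im,d=grab_frame(c);cv2.imwrite(f'pics/{c}2.png',im[:,:,::-1]);np.save(f"pics/{c}2.npy",d)
a=cv2.imread("pics/side2.png")[170:320,190:350];cv2.imwrite("pics/s2c.png",cv2.resize(a,None,fx=4,fy=4,interpolation=cv2.INTER_CUBIC))
E
```

```text
t 5.6 p [ 0.5708 -0.1614  0.1862] h 5.07 tilt [ 0.5217 -0.8074] F [-0.7011  0.3018 -2.1825] g 0.179
4 [[3.0, -1.7, 11.8, -0.0], [3.0, -1.7, 11.8, -0.0], [3.0, -1.7, 11.8, -0.0], [3.0, -1.7, 11.8, -0.0]]
```

View pics/s2c.png

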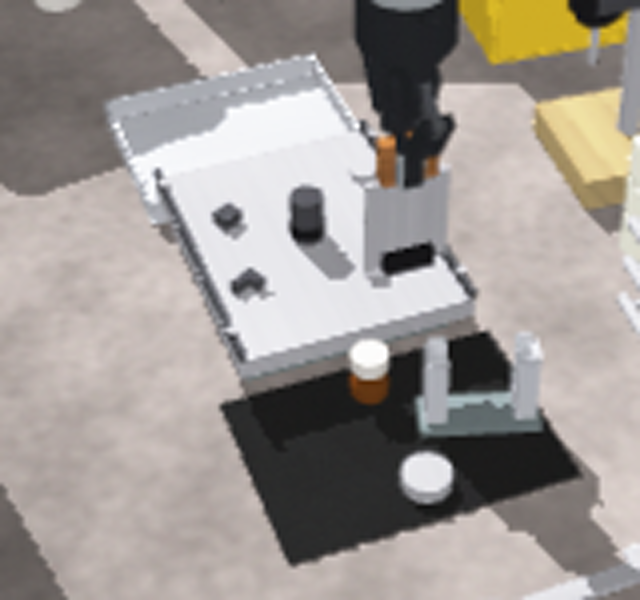

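The scraper is held upright at about crop (405,220), with everything else in place. Lowering behind the chips of the right lane.

step_arm(
  steps=[
    [3,-1.5,8,0],
    [3,-1.5,12,0],
    [3,-1.5,12,0],
    [2,-1.5,10,0],
    [1,0,5,0],
    [0,0,0,0],
  ],
)

```text
time: 6.3
tool_pos: [0.58, -0.1578, 0.1351]
tool_rot: [0.008, 0.999, 0.042, 0.002]
contact_force: [-1.3, 0.1, 4.1]
gripper_width: 0.176
```

```bash
python3 - <<'E'
from h import *
plan([*pl(56,-104),.138],5.1,15)
plan([*pl(56,140),.138],5.1,15)
im,d=grab_frame("side");W=cloud("side",d).reshape(-1,3);W=W[~np.isnan(W[:,0])]
c,s=np.cos(TH),np.sin(TH);q=(W[:,:2]-C);X=np.c_[c*q[:,0]+s*q[:,1],-s*q[:,0]+c*q[:,1],W[:,2]]*1000
m=(X[:,0]>0)&(X[:,0]<110)&(X[:,1]>-124)&(X[:,1]<-95)&(X[:,2]>57)&(X[:,2]<130);B=X[m]
for lo in range(55,130,10):
    b=B[(B[:,2]>=lo)&(B[:,2]<lo+10)]
    if len(b)>3: print(lo,len(b),np.median(b[:,1]),b[:,0].min(),b[:,0].max())
E
```

```text
t 6.3 p [ 0.58   -0.1578  0.1351] h 4.82 tilt [ 0.3124 -0.8674] F [-1.2773  0.0909  4.1493] g 0.176
1 [[2.4, -4.2, -2.9, -0.3]]
t 6.3 p [ 0.58   -0.1578  0.1351] h 4.82 tilt [ 0.3124 -0.8674] F [-1.2773  0.0909  4.1493] g 0.176
17 [[0.1, -14.6, -0.2, -0.0], [0.1, -14.6, -0.2, -0.0], [0.1, -14.6, -0.2, -0.0], [0.1, -14.6, -0.2, -0.0], [0.1, -14.6, -0.2, -0.0], [0.1, -14.6, -0.2, -0.0], [0.1, -14.6, -0.2, -0.0], [0.1, -14.6, -0.2, -0.0], [0.1, -14.6, -0.2, -0.0], [0.1, -14.6, -0.2, -0.0], [0.1, -14.6, -0.2, -0.0], [0.1, -14.6, -0.2, -0.0], [0.1, -14.6, -0.2, -0.0], [0.1, -14.6, -0.2, -0.0], [0.1, -14.6, -0.2, -0.0], [0.1, -14.6, -0.2, -0.0], [0.1, -14.6, -0.2, -0.0]]
55 57 -113.8060106368516 19.39946256566006 104.86951745769228
65 67 -109.76634126094095 18.825089388003178 96.73731086587632
75 45 -109.8433106993303 20.3523708791634 87.53267581477343
85 44 -108.90299234653943 21.641380239002768 86.5569056212134
95 47 -108.54933685701938 20.309059995083835 88.27531339038563
105 47 -108.98547743655719 20.841987156656014 91.29516941325926
115 49 -108.33459722773742 19.628415786612113 90.60313961843619
125 18 -109.4883735640316 19.956920998446623 89.19775460096194
```

step_arm(
  steps=[
    [1,0,-2.5,-0.3],
    [1,-5,0,0],
    [0,-10,0,0],
    [0,-12,0,0],
    [0,-12,0,0],
    [0,-12,0,0],
    [0,-8,0,0],
  ],
)

```text
time: 7.05
tool_pos: [0.576, -0.0939, 0.1356]
tool_rot: [0.007, 0.999, 0.045, 0.002]
contact_force: [-0.5, 0.1, -2.6]
gripper_width: 0.179
```

```bash
cat >> h.py <<'E'
def inpl():
    q=(state()["tool_pos"][:2]-C);c,s=np.cos(TH),np.sin(TH);print("plate xy",np.array([c*q[0]+s*q[1],-s*q[0]+c*q[1]])*1000)
E
python3 - <<'E'
from h import *
inpl();plan([*pl(56,140),.138],5.1,12)
E
```

```text
plate xy [ 55.2694 -44.1516]
t 7.05 p [ 0.576  -0.0939  0.1356] h 5.12 tilt [ 0.3073 -0.8363] F [-0.5254  0.0974 -2.6473] g 0.179
16 [[0.0, -11.5, -0.2, 0.0], [0.0, -11.5, -0.2, 0.0], [0.0, -11.5, -0.2, 0.0], [0.0, -11.5, -0.2, 0.0], [0.0, -11.5, -0.2, 0.0], [0.0, -11.5, -0.2, 0.0], [0.0, -11.5, -0.2, 0.0], [0.0, -11.5, -0.2, 0.0], [0.0, -11.5, -0.2, 0.0], [0.0, -11.5, -0.2, 0.0], [0.0, -11.5, -0.2, 0.0], [0.0, -11.5, -0.2, 0.0], [0.0, -11.5, -0.2, 0.0], [0.0, -11.5, -0.2, 0.0], [0.0, -11.5, -0.2, 0.0], [0.0, -11.5, -0.2, 0.0]]
```

step_arm(
  steps=[
    [0,-8,-1.5,0],
    [0,-10,-0.5,0],
    [0,-11,-0.3,0],
    [0,-11,-0.3,0],
    [0,-11,-0.3,0],
    [0,-11,-0.3,0],
    [0,-11,-0.3,0],
    [0,-8,0,0],
  ],
)

```text
time: 7.85
tool_pos: [0.5692, -0.0065, 0.139]
tool_rot: [0.009, 0.999, 0.045, 0.004]
contact_force: [-0.5, -1.0, -3.1]
gripper_width: 0.181
```

```bash
python3 - <<'E'
from h import *
inpl();plan([*pl(56,140),.138],5.1,30)
im,d=grab_frame("side");cv2.imwrite("pics/s3c.png",cv2.resize(im[170:290,190:350,::-1],None,fx=4,fy=4,interpolation=cv2.INTER_CUBIC))
E
```

```text
plate xy [56.2733 43.4559]
t 7.85 p [ 0.5692 -0.0065  0.139 ] h 5.17 tilt [ 0.5481 -1.0068] F [-0.484  -0.9521 -3.1279] g 0.181
4 [[-0.0, -24.1, 0.3, 0.0], [-0.0, -24.1, 0.3, 0.0], [-0.1, -24.1, 0.3, 0.0], [-0.1, -24.1, 0.3, 0.0]]
```

View pics/s3c.png

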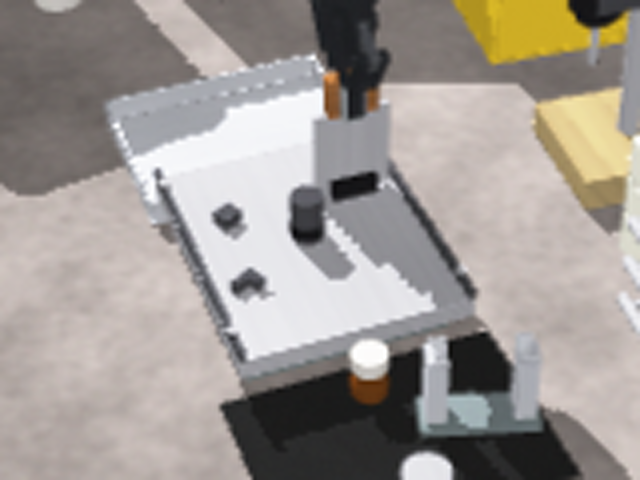

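Nothing is left behind the blade at crop (350,150) in the right lane; continuing past the end of the plate.

step_arm(
  steps=[
    [0,-8,1,0],
    [0,-11,0,0],
    [0,-12,0,0],
    [0,-12,0,0],
    [0,-12,0,0],
    [0,-12,0,0],
    [0,-12,0,0],
    [0,-12,0,0],
  ],
)

```text
time: 8.7
tool_pos: [0.5596, 0.0925, 0.1356]
tool_rot: [0.008, 0.999, 0.045, 0.004]
contact_force: [0.2, -0.0, -3.6]
gripper_width: 0.178
```

step_arm(
  steps=[
    [0,-10,0,0],
    [0,-3,0,0],
  ],
)

```text
time: 8.9
tool_pos: [0.558, 0.1082, 0.1352]
tool_rot: [0.008, 0.999, 0.046, 0.003]
contact_force: [-1.0, -0.3, -3.7]
gripper_width: 0.183
```

```bash
python3 - <<'E'
from h import *
inpl();plan([*pl(56,140),.138],5.1,30)
im,d=grab_frame("side");np.save("pics/s4.npy",d);cv2.imwrite("pics/s4c.png",cv2.resize(im[160:280,190:350,::-1],None,fx=4,fy=4,interpolation=cv2.INTER_CUBIC))
E
```

```text
plate xy [ 55.2814 158.7349]
t 8.9 p [0.558  0.1082 0.1352] h 5.23 tilt [ 0.4319 -0.8557] F [-1.0078 -0.2901 -3.6633] g 0.183
1 [[0.7, 18.7, -2.8, 0.1]]
```

View pics/s4c.png

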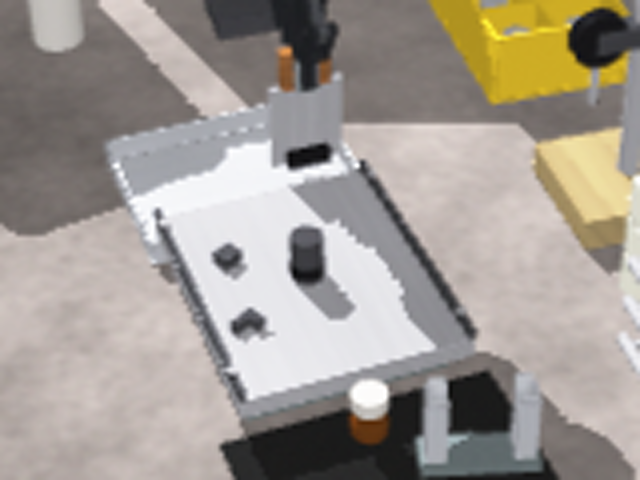

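Right lane is clear. The two left-lane chips are still at crop (230,257) and (248,322). Lifting and carrying over to the left lane.

step_arm(
  steps=[
    [0,5,-12,0],
    [0,0,-20,0],
    [0,0,-20,0],
    [0,0,-15,0],
    [0,0,0,0],
  ],
)

```text
time: 9.45
tool_pos: [0.5583, 0.1014, 0.2071]
tool_rot: [0.009, 0.999, 0.045, 0.004]
contact_force: [1.5, 0.3, -3.5]
gripper_width: 0.176
```

```bash
python3 - <<'E'
from h import *
inpl();plan([*pl(-56,-104),.2],5.1,30)
E
```

```text
plate xy [ 55.0421 151.9354]
t 9.45 p [0.5583 0.1014 0.2071] h 5.11 tilt [ 0.4463 -0.9614] F [ 1.5194  0.3241 -3.5454] g 0.176
10 [[-11.1, 25.6, 0.7, 0.0], [-11.1, 25.6, 0.7, 0.0], [-11.1, 25.6, 0.7, 0.0], [-11.1, 25.6, 0.7, 0.0], [-11.1, 25.6, 0.7, 0.0], [-11.1, 25.6, 0.7, 0.0], [-11.1, 25.6, 0.7, 0.0], [-11.1, 25.6, 0.7, 0.0], [-11.1, 25.6, 0.7, 0.0], [-11.1, 25.6, 0.7, 0.0]]
```

step_arm(
  steps=[
    [-7,16,0,0],
    [-11,25,0,0],
    [-12,28,0,0],
    [-12,28,0,0],
    [-12,28,0,0],
    [-12,28,0,0],
    [-12,28,0,0],
    [-12,27,0,0],
  ],
)

```text
time: 10.25
tool_pos: [0.4838, -0.1207, 0.2077]
tool_rot: [0.008, 0.999, 0.046, 0.003]
contact_force: [0.2, 0.0, -3.3]
gripper_width: 0.182
```

```bash
python3 - <<'E'
from h import *
inpl();plan([*pl(-56,-104),.14],5.1,20)
E
```

```text
plate xy [-38.8973 -62.6513]
t 10.25 p [ 0.4838 -0.1207  0.2077] h 5.32 tilt [ 0.3546 -0.936 ] F [ 0.2446  0.0275 -3.2848] g 0.182
5 [[-3.5, 8.3, 13.5, 0.0], [-3.4, 8.3, 13.5, 0.0], [-3.4, 8.3, 13.5, 0.0], [-3.4, 8.3, 13.5, 0.0], [-3.4, 8.3, 13.5, 0.0]]
```

step_arm(
  steps=[
    [-8,19,0,0.2],
    [-6,15,10,0],
    [-2,4,18,0],
    [0,0,18,0],
    [0,0,13,0],
    [0,0,4,0],
    [0,0,0,0],
  ],
)

```text
time: 10.95
tool_pos: [0.4674, -0.1683, 0.1411]
tool_rot: [0.009, 0.999, 0.04, 0.001]
contact_force: [0.3, 0.3, -2.3]
gripper_width: 0.179
```

```bash
python3 - <<'E'
from h import *
inpl();plan([*pl(-56,-104),.138],5.1,20)
E
```

```text
plate xy [ -59.4928 -108.6679]
t 10.95 p [ 0.4674 -0.1683  0.1411] h 4.55 tilt [ 0.1982 -1.0171] F [ 0.2953  0.2979 -2.336 ] g 0.179
1 [[3.4, -4.7, 3.1, -0.5]]
```

step_arm(
  steps=[
    [2,-4,2,-0.5],
    [1,-8,1,0],
    [0,-10,0,0],
    [0,-12,0,0],
    [0,-12,0,0],
    [0,-12,0,0],
    [0,-8,0,0],
  ],
)

```text
time: 11.65
tool_pos: [0.4664, -0.0968, 0.14]
tool_rot: [0.01, 0.999, 0.045, 0.004]
contact_force: [0.5, 0.0, -3.9]
gripper_width: 0.178
```

```bash
python3 - <<'E'
from h import *
inpl();plan([*pl(-56,140),.138],5.1,30)
E
```

```text
plate xy [-54.1477 -37.2944]
t 11.65 p [ 0.4664 -0.0968  0.14  ] h 5.18 tilt [ 0.5137 -1.1136] F [ 0.4541  0.0152 -3.9024] g 0.178
6 [[-0.3, -29.5, 0.3, 0.0], [-0.3, -29.5, 0.3, 0.0], [-0.3, -29.5, 0.3, 0.0], [-0.3, -29.5, 0.3, 0.0], [-0.3, -29.5, 0.3, 0.0], [-0.3, -29.5, 0.3, 0.0]]
```

step_arm(
  steps=[
    [-3,-3,1.5,0],
    [-1,-6,0,0],
    [0,-10,0,0],
    [0,-11,0,0],
    [0,-11,0,0],
    [0,-8,0,0],
  ],
)

```text
time: 12.25
tool_pos: [0.457, -0.0442, 0.1374]
tool_rot: [0.01, 0.999, 0.045, 0.004]
contact_force: [0.0, -1.1, -3.9]
gripper_width: 0.18
```

```bash
python3 - <<'E'
from h import *
inpl();plan([*pl(-56,140),.138],5.1,30)
im,d=grab_frame("side");cv2.imwrite("pics/s5c.png",cv2.resize(im[160:280,190:350,::-1],None,fx=4,fy=4,interpolation=cv2.INTER_CUBIC))
E
```

```text
plate xy [-58.7785  15.8771]
t 12.25 p [ 0.457  -0.0442  0.1374] h 5.18 tilt [ 0.5314 -1.152 ] F [ 0.0281 -1.1399 -3.9002] g 0.18
5 [[0.6, -24.8, -0.1, 0.0], [0.6, -24.8, -0.1, 0.0], [0.6, -24.8, -0.1, 0.0], [0.6, -24.8, -0.1, 0.0], [0.6, -24.8, -0.1, 0.0]]
```

View pics/s5c.png

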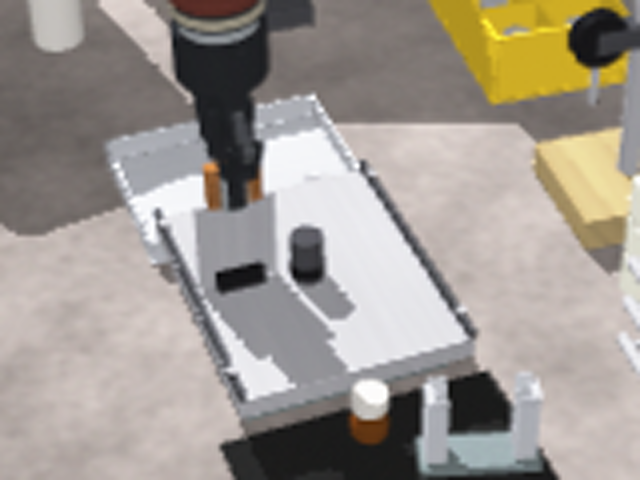

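Both remaining chips are ahead of the blade (crop 235,240). Pushing on past the end.

step_arm(
  steps=[
    [0.5,-9,0,0],
    [0.5,-11,0,0],
    [0.5,-12,0,0],
    [0,-12,0,0],
    [0,-12,0,0],
    [0,-12,0,0],
    [0,-12,0,0],
    [0,-12,0,0],
  ],
)

```text
time: 13.1
tool_pos: [0.4497, 0.0557, 0.1356]
tool_rot: [0.01, 0.999, 0.045, 0.004]
contact_force: [-0.1, -0.3, -2.6]
gripper_width: 0.176
```

step_arm(
  steps=[
    [0,-12,0,0],
    [0,-12,0,0],
    [0,-10,0,0],
    [0,-4,0,0],
  ],
)

```text
time: 13.5
tool_pos: [0.4454, 0.0986, 0.1344]
tool_rot: [0.009, 0.999, 0.046, 0.004]
contact_force: [-0.4, 0.1, -3.8]
gripper_width: 0.176
```

step_arm(
  steps=[
    [0,5,-14,0],
    [0,0,-20,0],
    [0,0,-20,0],
    [0,0,-12,0],
    [0,0,0,0],
  ],
)

```text
time: 14.0
tool_pos: [0.4455, 0.0934, 0.2056]
tool_rot: [0.01, 0.999, 0.046, 0.004]
contact_force: [0.3, 0.1, -2.4]
gripper_width: 0.183
```

```bash
python3 - <<'E'
from h import *
inpl();plan([.595,-.19,.21],-11.7,30)
for c in ("side","top"):
    im,d=grab_frame(c);np.save(f"pics/{c}6.npy",d);cv2.imwrite(f"pics/{c}6.png",im[:,:,::-1])
b=cv2.imread("pics/side6.png")[160:290,190:350]
cv2.imwrite("pics/s6c.png",cv2.resize(b,None,fx=4.5,fy=4.5,interpolation=cv2.INTER_CUBIC))
E
```

```text
plate xy [-58.0829 153.9501]
t 14.0 p [0.4455 0.0934 0.2056] h 5.26 tilt [ 0.5416 -1.1747] F [ 0.2558  0.0788 -2.3776] g 0.183
11 [[11.2, 26.9, -0.4, 1.5], [11.9, 26.6, -0.4, 1.5], [12.6, 26.3, -0.4, 1.5], [13.3, 25.9, -0.4, 1.5], [14.0, 25.5, -0.4, 1.5], [14.7, 25.2, -0.4, 1.5], [15.4, 24.8, -0.4, 1.5], [16.0, 24.3, -0.4, 1.5], [16.7, 23.9, -0.4, 1.5], [17.3, 23.4, -0.4, 1.5], [17.9, 23.0, -0.4, 1.5]]
```

View pics/s6c.png

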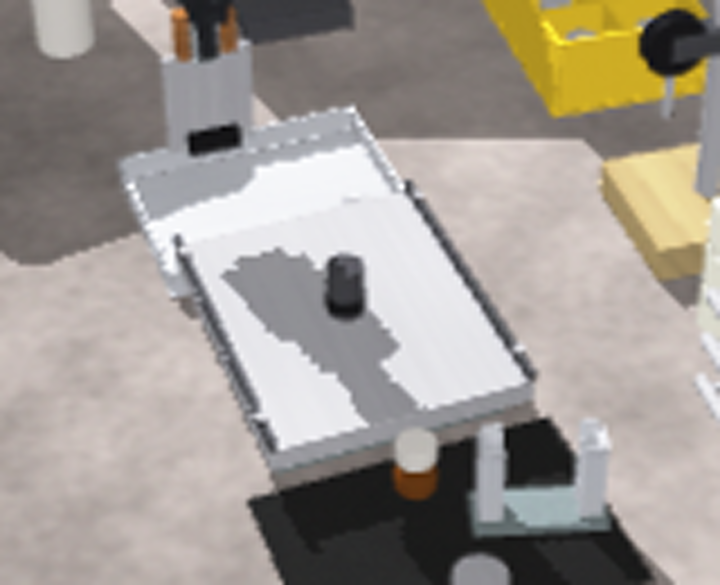

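Plate is empty; tray contents get checked in the top picture. Now locate the rack exactly: teal base segmented in colour and projected to its top plane, plus the tower tops.

```bash
python3 - <<'E'
from h import *
tops=[]
for c,ns in (("top","06"),("side","06")):
  for n in ns:
    W=cloud(c,np.load(f"pics/{c}{n}.npy")); im=cv2.imread(f"pics/{c}{n}.png")
    hsv=cv2.cvtColor(im,cv2.COLOR_BGR2HSV)
    box=(np.abs(W[...,0]-.605)<.065)&(np.abs(W[...,1]+.252)<.04)
    teal=box&(hsv[...,0]>70)&(hsv[...,0]<105)&(hsv[...,1]>25)&(hsv[...,2]>60)&(W[...,2]<.03)
    v,u=np.nonzero(teal)
    p=camera_params(c);K=p["mtx"];E=p["extrinsics"]
    r=np.c_[(u-K[0,2])/K[0,0],(v-K[1,2])/K[1,1],np.ones(len(u))]@E[:3,:3].T
    X=E[:3,3]+r*((.011-E[2,3])/r[:,2])[:,None]
    print(c,n,"base",len(u),rect(X[:,:2]) if len(u)>5 else "", np.median(hsv[teal],0) if len(u) else "")
    for k in (.060,.072):
      t=box&(W[...,2]>k)&(W[...,2]<.09);P=W[t]
      A=P[P[:,0]>.605];B=P[P[:,0]<.605]
      ca,cb=[np.array(cv2.minAreaRect((q[:,:2]*1000).astype(np.float32))[0]) for q in (A,B)]
      d=ca-cb;print("  towers",k,ca,cb,"mid",(ca+cb)/2,"yaw",np.degrees(np.arctan2(d[1],d[0])),np.linalg.norm(d),"zmed top",np.percentile(P[:,2],90))
# tray heights, top view
W=cloud("top",np.load("pics/top6.npy")); 
c,s=np.cos(TH),np.sin(TH);q=W[...,:2]-C;X=c*q[...,0]+s*q[...,1];Y=-s*q[...,0]+c*q[...,1]
m=(abs(X)<102)&(Y>127)&(Y<280)&(W[...,2]>.008)&(W[...,2]<.03)
k,L,st,ce=cv2.connectedComponentsWithStats(m.astype(np.uint8))
for i in range(1,k):
    if st[i,4]>8: mm=L==i;print("tray obj",st[i,4],X[mm].mean()*1000,Y[mm].mean()*1000,W[mm][:,2].mean())
im=cv2.imread("pics/top6.png")
a=cv2.resize(im[150:245,175:255],None,fx=5,fy=5,interpolation=cv2.INTER_CUBIC);b=cv2.resize(cv2.imread("pics/top0.png")[140:200,320:375],None,fx=7,fy=7,interpolation=cv2.INTER_CUBIC)
h=max(a.shape[0],b.shape[0]);o=np.zeros((h,a.shape[1]+b.shape[1],3),np.uint8);o[:a.shape[0],:a.shape[1]]=a;o[:b.shape[0],a.shape[1]:]=b
cv2.imwrite("pics/o6.png",o);print(o.shape)
E
```

```text
top 0 base 41 (array([ 594.2, -248.6]), array([30.4, 71.6]), 71.56) [ 99.  27. 120.]
  towers 0.06 [ 639.7398 -260.979 ] [ 569.371  -246.0411] mid [ 604.5554 -253.51  ] yaw -11.98487243816888 71.93682007808523 zmed top 0.08124393737322366
  towers 0.072 [ 639.8817 -261.0093] [ 569.5066 -246.0863] mid [ 604.6941 -253.5478] yaw -11.972206458531048 71.93987259214839 zmed top 0.08170995372381344
top 6 base 70 (array([ 602.3, -253. ]), array([33.7, 67.1]), 78.58) [ 99.  26. 128.]
  towers 0.06 [ 639.5361 -262.0499] [ 569.9462 -246.3086] mid [ 604.7411 -254.1792] yaw -12.745848352385398 71.34804112034175 zmed top 0.08086631201991926
  towers 0.072 [ 639.5361 -262.0499] [ 570.1697 -246.3673] mid [ 604.8529 -254.2086] yaw -12.739425016948791 71.11701796214992 zmed top 0.08140948952998439
side 0 base 198 (array([ 603.1, -253.2]), array([42.7, 94.9]), 74.45) [ 95.   28.  176.5]
  towers 0.06 [ 641.4225 -257.5574] [ 571.4195 -243.1116] mid [ 606.421  -250.3345] yaw -11.659863075374671 71.47802750229289 zmed top 0.07982932708120749
  towers 0.072 [ 641.4545 -257.5688] [ 571.3754 -243.0454] mid [ 606.4149 -250.3071] yaw -11.708415911811866 71.56815822424207 zmed top 0.08156705158066475
side 6 base 182 (array([ 603.2, -252.8]), array([43.1, 92.6]), 79.83) [ 95.  28. 179.]
  towers 0.06 [ 640.9326 -259.8152] [ 571.1255 -245.1083] mid [ 606.0291 -252.4618] yaw -11.897055044191864 71.33946945680957 zmed top 0.08096109500198129
  towers 0.072 [ 640.9326 -259.8152] [ 571.048  -245.0955] mid [ 605.9903 -252.4554] yaw -11.89427300790022 71.41795520444464 zmed top 0.08239634344419078
(475, 785, 3)
```

View pics/o6.png

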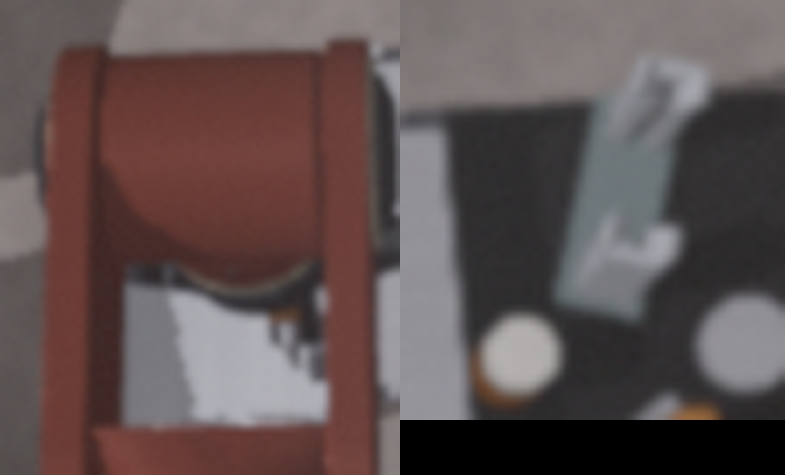

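The arm covers part of the tray here (checked later); the right crop shows the rack base and slots clearly. Rack: (0.605, -0.2527), yaw about -12°. Carrying the scraper over.

step_arm(
  steps=[
    [7,18,0,1],
    [12,29,0,1.4],
    [13,29,0,1.4],
    [14,28,0,1.4],
    [14,28,0,1.4],
    [15,28,0,1.4],
    [16,28,0,1.4],
    [16,27,0,1.4],
  ],
)

```text
time: 14.9
tool_pos: [0.5494, -0.126, 0.1946]
tool_rot: [0.008, 0.999, -0.049, -0.006]
contact_force: [0.3, 0.0, -2.9]
gripper_width: 0.181
```

```bash
python3 - <<'E'
from h import *
plan([.604,-.2515,.205],-12,20)
E
```

```text
t 14.9 p [ 0.5494 -0.126   0.1946] h -5.68 tilt [-0.7424 -0.8711] F [ 0.2508  0.0134 -2.8834] g 0.181
7 [[9.5, 17.1, -1.5, 0.9], [9.8, 16.9, -1.5, 0.9], [10.1, 16.8, -1.5, 0.9], [10.3, 16.6, -1.5, 0.9], [10.6, 16.4, -1.5, 0.9], [10.8, 16.3, -1.5, 0.9], [11.1, 16.1, -1.5, 0.9]]
```

step_arm(
  steps=[
    [8,14,-4,0.9],
    [9,17,-3,0.9],
    [10,17,-2,0.9],
    [10,17,-2,0.9],
    [10,16,-1,0.9],
    [9,14,-1,0.9],
    [4,6,0,0.5],
    [0,0,0,0],
  ],
)

```text
time: 15.7
tool_pos: [0.5941, -0.2415, 0.2022]
tool_rot: [0.006, 0.994, -0.105, -0.011]
contact_force: [-0.6, -0.1, -3.0]
gripper_width: 0.177
```

```bash
cat >> h.py <<'E'
def blade(cams=("side","top"),zlo=.02):
    # blade front-face points (nearest camera) in side view and its extents, rel. to tool
    s=state();p=s["tool_pos"];a=np.radians(head(s["tool_rot"]))
    for c in cams:
        im,d=grab_frame(c);cv2.imwrite(f"pics/{c}_b.png",im[:,:,::-1]);W=cloud(c,d).reshape(-1,3);W=W[~np.isnan(W[:,0])]
        q=W-p;X=np.c_[np.cos(a)*q[:,0]+np.sin(a)*q[:,1],-np.sin(a)*q[:,0]+np.cos(a)*q[:,1],q[:,2]]*1000
        B=X[(abs(X[:,0])<40)&(abs(X[:,1])<14)&(X[:,2]>-66)&(X[:,2]<-4)]
        if len(B)<40: print(c,len(B));continue
        A=np.c_[B[:,0],B[:,2]+40,np.ones(len(B))];k=np.linalg.lstsq(A,B[:,1],rcond=None)[0]
        r=abs(A@k-B[:,1])<2.5;k=np.linalg.lstsq(A[r],B[r,1],rcond=None)[0]
        w=[(B[r][(B[r][:,2]>z)&(B[r][:,2]<z+15)][:,0]) for z in (-62,-45,-28)]
        print(c,len(B),"yaw rel",np.degrees(k[0]),"slope dy/dz deg",np.degrees(k[1]),"face y at z-40",k[2],"x ext",[(round(x.min(),1),round(x.max(),1)) for x in w if len(x)])
E
python3 - <<'E'
from h import *
plan([.604,-.2515,.205],-12,20)
blade()
E
```

```text
t 15.7 p [ 0.5941 -0.2415  0.2022] h -12.07 tilt [-1.3712 -0.5673] F [-0.5999 -0.0832 -2.9543] g 0.177
1 [[11.8, 7.7, -2.8, -0.1]]
side 358 yaw rel -0.38523777121211056 slope dy/dz deg 0.45109816483829407 face y at z-40 -1.0348306796005813 x ext [(np.float64(-35.4), np.float64(34.4)), (np.float64(-35.3), np.float64(33.0)), (np.float64(-33.0), np.float64(35.3))]
top 0
```

step_arm(
  steps=[
    [6,4,3,-0.3],
    [5,4,7,0],
    [2.5,2,7,0],
    [0.5,0.5,4,0],
    [0,0,0,0],
  ],
)

```text
time: 16.3
tool_pos: [0.6053, -0.2524, 0.1784]
tool_rot: [0.005, 0.995, -0.1, -0.012]
contact_force: [-0.1, -0.2, -3.1]
gripper_width: 0.179
```

```bash
python3 - <<'E'
from h import *
plan([.6057,-.2533,.175],-11.7,20)
blade()
b=cv2.imread("pics/side_b.png")[200:310,270:360]
cv2.imwrite("pics/sb1.png",cv2.resize(b,None,fx=5.4,fy=5.4,interpolation=cv2.INTER_CUBIC))
E
```

```text
t 16.3 p [ 0.6053 -0.2524  0.1784] h -11.52 tilt [-1.4584 -0.4684] F [-0.116  -0.2458 -3.0741] g 0.179
1 [[0.6, 0.8, 3.4, 0.2]]
side 344 yaw rel -0.17633065918166765 slope dy/dz deg 0.05118628577216325 face y at z-40 -0.6565748633836186 x ext [(np.float64(-36.2), np.float64(33.1)), (np.float64(-34.2), np.float64(31.9)), (np.float64(-34.9), np.float64(34.2))]
top 0
```

View pics/sb1.png

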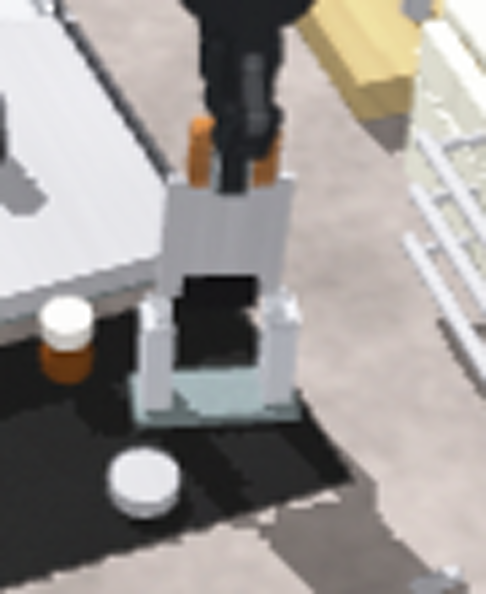

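Blade bottom (crop about 160–287, row 275) sits right above the channel tops (crop 155 and 280, row 300), with jar and disc untouched. Going down gently.

step_arm(
  steps=[
    [0.5,0.8,3,0],
    [0,0,5,0],
    [0,0,5,0],
    [0,0,4,0],
  ],
)

```text
time: 16.8
tool_pos: [0.6062, -0.2539, 0.1628]
tool_rot: [0.006, 0.995, -0.1, -0.01]
contact_force: [0.1, 0.4, -3.6]
gripper_width: 0.179
```

```bash
python3 - <<'E'
from h import *
plan([.6057,-.2533,.155],-11.7,20)
print(state()["ft_torque"]);blade(("side",))
E
```

```text
t 16.8 p [ 0.6062 -0.2539  0.1628] h -11.51 tilt [-1.2484 -0.5811] F [ 0.1104  0.36   -3.5927] g 0.179
1 [[-0.6, -0.4, 7.8, 0.2]]
[ 0.013  -0.0264  0.0219]
side 342 yaw rel 0.26756653875515285 slope dy/dz deg 0.804865911968352 face y at z-40 -0.7344990020564097 x ext [(np.float64(-34.5), np.float64(33.4)), (np.float64(-35.0), np.float64(35.4)), (np.float64(-32.8), np.float64(36.4))]
```

step_arm(
  steps=[
    [0,0,4,0],
    [0,0,4,0],
    [0,0,4,0],
    [0,0,0,0],
  ],
)

```text
time: 17.25
tool_pos: [0.6051, -0.2536, 0.1482]
tool_rot: [0.006, 0.995, -0.1, -0.011]
contact_force: [-1.2, 0.3, -3.9]
gripper_width: 0.181
```

```bash
python3 - <<'E'
from h import *
plan([.6057,-.2533,.145],-11.7,20)
print(state()["ft_torque"])
E
```

```text
t 17.25 p [ 0.6051 -0.2536  0.1482] h -11.51 tilt [-1.3666 -0.5107] F [-1.2393  0.3272 -3.917 ] g 0.181
1 [[0.5, -0.4, 3.2, 0.2]]
[ 0.0498 -0.0053  0.0384]
```

Bottom is now about 8 mm inside the parallel channels with no contact force. Continuing.

step_arm(
  steps=[
    [0.2,0,5,0],
    [0.2,0,5,0],
    [0.2,0,5,0],
    [0.2,0,5,0],
    [0,0,0,0],
  ],
)

```text
time: 17.75
tool_pos: [0.6056, -0.2537, 0.1265]
tool_rot: [0.005, 0.995, -0.1, -0.011]
contact_force: [-0.3, -0.2, -4.0]
gripper_width: 0.181
```

```bash
python3 - <<'E'
from h import *
plan([.6057,-.2533,.097],-11.7,20)
print(state()["ft_torque"])
E
```

```text
t 17.75 p [ 0.6056 -0.2537  0.1265] h -11.51 tilt [-1.3527 -0.4882] F [-0.3463 -0.1766 -3.9615] g 0.181
2 [[0.0, -0.2, 14.7, 0.1], [0.0, -0.2, 14.7, 0.1]]
[ 0.0015  0.0364 -0.0504]
```

step_arm(
  steps=[
    [0,0,5,0],
    [0,0,5,0],
    [0,0,5,0],
    [0,0,5,0],
    [0,0,4,0],
    [0,0,0,0],
  ],
)

```text
time: 18.35
tool_pos: [0.605, -0.2538, 0.1003]
tool_rot: [0.005, 0.995, -0.1, -0.011]
contact_force: [-0.3, 0.4, -4.1]
gripper_width: 0.178
```

```bash
python3 - <<'E'
from h import *
plan([.6057,-.2533,.096],-11.7,20)
print(state()["ft_torque"])
E
```

```text
t 18.35 p [ 0.605  -0.2538  0.1003] h -11.51 tilt [-1.3519 -0.4671] F [-0.3274  0.3941 -4.1492] g 0.178
1 [[0.6, -0.6, 4.3, 0.2]]
[0.018  0.0335 0.0175]
```

step_arm(
  steps=[
    [0,0,2,0],
    [0,0,2,0],
    [0,0,1.5,0],
  ],
)

```text
time: 18.65
tool_pos: [0.6054, -0.254, 0.0969]
tool_rot: [0.005, 0.995, -0.1, -0.011]
contact_force: [-4.7, 2.2, 7.2]
gripper_width: 0.178
```

Contact at the expected depth (bottom 12 mm, base at 11 mm plus tilt). Releasing.

step_arm(
  steps=[
    [0,0,0,0],
    [0,0,0,0],
    [0,0,0,0],
    [0,0,0,0],
    [0,0,0,0],
    [0,0,0,0],
  ],
  claw=100,
)

```text
time: 19.25
tool_pos: [0.608, -0.256, 0.1002]
tool_rot: [0.007, 0.995, -0.1, -0.007]
contact_force: [0.7, -0.1, 0.3]
gripper_width: 1.0
```

step_arm(
  steps=[
    [0,0,-8,0],
    [0,0,-15,0],
    [0,0,-25,0],
    [0,0,-30,0],
    [0,0,-30,0],
    [0,0,-20,0],
  ],
)

```text
time: 19.85
tool_pos: [0.6085, -0.2533, 0.2332]
tool_rot: [0.006, 0.995, -0.1, -0.01]
contact_force: [-0.8, -0.4, -0.3]
gripper_width: 1.001
```

step_arm(
  steps=[
    [0,20,-10,0],
    [0,35,0,0],
    [0,40,0,0],
    [0,40,0,0],
    [0,40,0,0],
    [0,35,0,0],
    [0,20,0,0],
    [0,0,0,0],
  ],
)

```text
time: 20.65
tool_pos: [0.5601, -0.495, 0.2616]
tool_rot: [0.012, 0.995, -0.1, -0.003]
contact_force: [-0.1, 0.6, -0.6]
gripper_width: 1.002
```

```bash
python3 - <<'E'
from h import *
plan([.6,-.45,.2],-11.7,20)
ims={}
for c in ("top","side"):
    im,d=grab_frame(c);ims[c]=im[:,:,::-1];W=cloud(c,d)
    b=(np.abs(W[...,0]-.605)<.06)&(np.abs(W[...,1]+.253)<.04)&(W[...,2]>.11)&(W[...,2]<.16);P=W[b]
    if len(P)>8: print(c,"grip",len(P),"z95",np.percentile(P[:,2],95),"zmed",np.median(P[:,2]),rect(P[:,:2]))
    for n,x,y in (("jar",.5285,-.204),("disc",.555,-.304)):
        pass
    cc,s=np.cos(TH),np.sin(TH);q=W[...,:2]-C;X=cc*q[...,0]+s*q[...,1];Y=-s*q[...,0]+cc*q[...,1]
    for nm,m in (("tray",(abs(X)<104)&(Y>127)&(Y<284)&(W[...,2]>.009)&(W[...,2]<.022)),("plate",(abs(X)<94)&(abs(Y)<122)&(W[...,2]>.0555)&(W[...,2]<.12)),("mat",(abs(X)<118)&(Y<-130)&(Y>-290)&(W[...,2]>.010)&(W[...,2]<.06))):
        k,L,st,ce=cv2.connectedComponentsWithStats(m.astype(np.uint8))
        for i in range(1,k):
            if st[i,4]>7: mm=L==i;print(c,nm,st[i,4],np.round([X[mm].mean()*1000,Y[mm].mean()*1000,W[mm][:,2].mean()*1000],1),W[mm][:,:2].mean(0))
a=cv2.resize(ims["top"][145:245,180:380],(800,400),interpolation=cv2.INTER_CUBIC)
cv2.imwrite("pics/f1.png",a)
cv2.imwrite("pics/f2.png",cv2.resize(ims["side"][160:320,190:370],None,fx=3.7,fy=3.7,interpolation=cv2.INTER_CUBIC))
E
```

```text
t 20.65 p [ 0.5601 -0.495   0.2616] h -11.51 tilt [-0.5318 -1.2874] F [-0.117   0.58   -0.5529] g 1.002
5 [[6.0, -10.4, 12.3, 0.0], [6.0, -10.4, 12.3, 0.0], [6.0, -10.4, 12.3, 0.0], [6.0, -10.4, 12.3, 0.0], [6.0, -10.4, 12.3, 0.0]]
top grip 129 z95 0.13877422918623883 zmed 0.13397212236595135 (array([ 602.2, -255. ]), array([16. , 48.5]), 77.79)
top plate 420 [ 281.6 -110.7   88.9] [ 0.8073 -0.14  ]
top plate 1381 [373.7 345.6  69.3] [0.8585 0.3227]
top plate 13 [410.1 412.9  56.5] [0.8888 0.3929]
top plate 18 [408.  339.2  56.7] [0.8932 0.3193]
top plate 19 [396.8 266.8  57.5] [0.8885 0.2463]
top plate 8 [406.7 400.   56.6] [0.8865 0.3798]
top plate 25 [342.1 410.4  57.3] [0.8212 0.3844]
top plate 8 [346.3 347.4  57.8] [0.831 0.322]
top plate 14 [331.  338.5  57.5] [0.8166 0.3118]
top plate 8 [325.1 279.5  57.1] [0.8159 0.2525]
top plate 2985 [ 164.1 -527.6  101.7] [ 0.7274 -0.5657]
top plate 293 [ 251.8 -228.1   90.1] [ 0.7881 -0.2596]
top plate 254 [ 243.3 -324.5   90.6] [ 0.7882 -0.3564]
top plate 176 [ 216.9 -216.6   82.5] [ 0.7523 -0.2512]
top plate 4424 [154.5 669.7 103.9] [0.
[... 781 characters left out ...]
19 [-811.2  658.2   87.3] [-0.3495  0.5286]
side plate 178 [-106.5  511.7   87.9] [0.3654 0.4454]
side plate 109 [100.2  -5.7  59.9] [ 0.6173 -0.0516]
side plate 108 [-99.5 -11.8  60.3] [ 0.419  -0.0754]
side plate 108 [-1.3 -5.6 80.9] [ 0.5162 -0.0605]
side plate 15 [ 261.5 -141.1  112.4] [ 0.79   -0.1721]
side plate 748 [-506.4   51.1   86.6] [ 0.008 -0.049]
side plate 185 [ 256.3 -194.1   96.7] [ 0.7896 -0.2253]
side plate 1169 [ 287.8 -340.3   87.4] [ 0.8339 -0.3682]
side plate 356 [  66.6 -208.1   83.4] [ 0.6018 -0.2561]
side plate 7329 [ 123.9 -579.7  105.7] [ 0.692  -0.6212]
side plate 271 [-185.4 -410.3   78.1] [ 0.3688 -0.48  ]
side plate 239 [-154.6 -480.2   59. ] [ 0.4057 -0.5468]
```

View pics/f1.png

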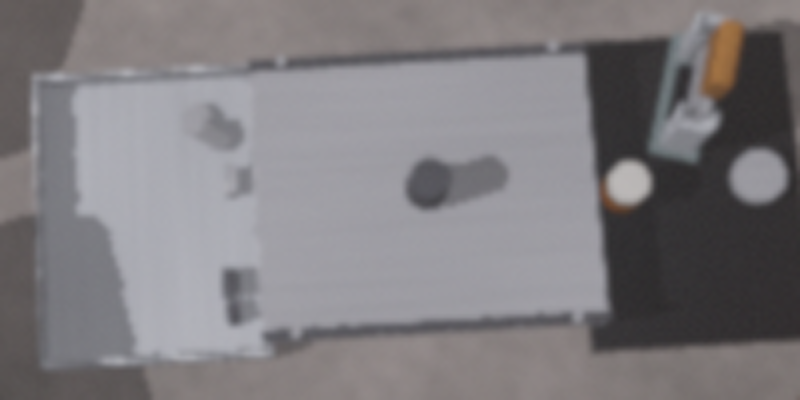

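View pics/f2.png

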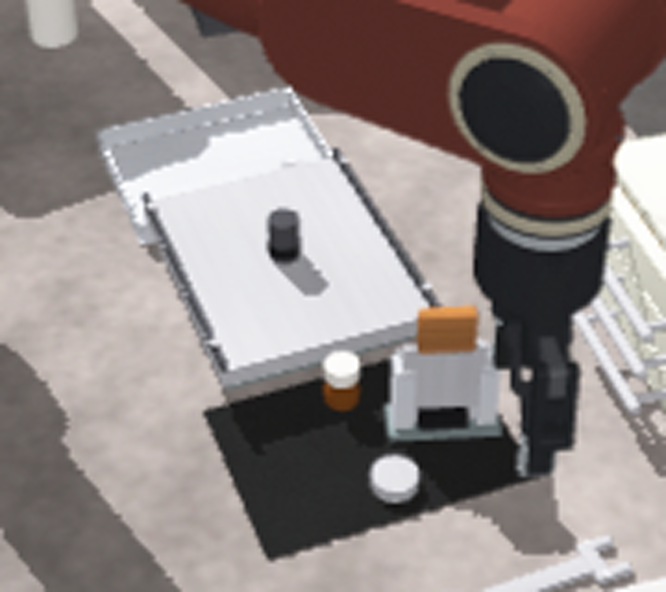

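The final pictures show a clean plate and the scraper in the rack with its foot down on the teal base. I count chips at top-crop (205,118), (238,180), (240,282) and (240,308). The blob at (228,135) may be a fifth chip or a shadow, so I check the depth.

```bash
python3 - <<'E'
from h import *
im,d=grab_frame("top");W=cloud("top",d)
cc,s=np.cos(TH),np.sin(TH);q=(W[...,:2]-C)*1000;X=cc*q[...,0]+s*q[...,1];Y=-s*q[...,0]+cc*q[...,1];Z=W[...,2]*1000
for nm,m in (("tray",(abs(X)<103)&(Y>124)&(Y<282)&(Z>8.5)&(Z<35)),("plate",(abs(X)<93)&(abs(Y)<122)&(Z>56)),("mat",(abs(X)<118)&(Y<-130)&(Y>-290)&(Z>10)&(Z<60))):
    k,L,st,ce=cv2.connectedComponentsWithStats(m.astype(np.uint8),connectivity=4)
    for i in range(1,k):
        if st[i,4]>5: mm=L==i;print(nm,st[i],np.round([X[mm].mean(),Y[mm].mean(),np.median(Z[mm])],1))
print(len(boxes_of("top","chip0")),[(np.round(b["box"]).tolist(),round(b["p"],2)) for b in boxes_of("top","chip0")])
A=cv2.resize(im[155:235,220:250,::-1],None,fx=7,fy=7,interpolation=cv2.INTER_CUBIC)
D=cv2.resize(np.clip((Z[155:235,220:250]-0)*8,0,255).astype(np.uint8),None,fx=7,fy=7,interpolation=cv2.INTER_NEAREST)
cv2.imwrite("pics/f3.png",np.hstack([A,cv2.cvtColor(D,cv2.COLOR_GRAY2BGR)]))
E
```

```text
tray [225 171  12  12  80] [ 64.8 160.9  14.7]
tray [236 186   3   8  22] [ 22.1 141.9  17.1]
tray [235 212   5  15  54] [-64.5 146.   19.6]
plate [281 185  12  13 116] [-3.8  1.  92.7]
mat [343 152  13  34 200] [  64.3 -199.    26.9]
mat [363 183  13  13 138] [   3.4 -253.5   17.1]
mat [330 186  12  13 117] [  -4.1 -147.4   46.6]
1 [([229.0, 175.0, 8.0, 7.0], 0.5)]<stdin>:10: RuntimeWarning: invalid value encountered in cast
```

```bash
python3 - <<'E'
from h import *
im,d=grab_frame("top");Z=cloud("top",d)[...,2]*1000
np.set_printoptions(linewidth=200)
print(np.nan_to_num(Z[169:196,222:244]).round().astype(int));print(im[169:196,222:244].mean(2).round().astype(int))
E
```

```text
[[ 6  1  0  3  5  4  2  2  1  3  0 -1 -1  6  2  6 -2  3  3  4 49 51]
 [ 3  2  3  6  4  4  4  0  0  2  2  0  1 -1  2  4  8  5  2  0 47 48]
 [ 0  1 -1 -1  3 12 13 13 11 -4  4  1  0 -1  5  6  1  2  0  0 49 49]
 [ 0  2  1  6 14 11 12  7 15 10  1  6  4  2  2  7  4  3  7 -3 45 48]
 [ 2  5  2 11 11 11 11 10 16 11  4  4  0  4  1  2  2  3  1  3 48 50]
 [ 3  2  3 13 14 10 12 13 15  9  0  7  5 -3  0  2  5  1  2  0 47 50]
 [ 0  3  5 16 10 13  9 15 25 25 14  1  3 -4  6  0 -2  1  2  5 50 52]
 [-1  5  5  9 12 16  9 22 23 24 24  3 -2 -1  1  1  1  3  1  4 50 45]
 [ 3  4  5  4 10 14 24 22 22 24 19 18 21  5 -2  2  1  5  5  5 46 50]
 [ 0  2  1  1  1 10 24 25 22 21 18 20 18 20  2  4  2  1 -2  1  2 52]
 [ 2  1  2  2  3  0  3 19 20 19 19 20 16 15 12 -3 -2  3  0 -1  5 52]
 [ 9 -1  2  2  0  1  5  0 18 21 19  0 14 14 13  5  6 -3  4  4 -3 46]
 [ 0  0  4  2 -1  1 -1  2  2 11 16 11 12 15  5  1  0  2  4  5  1  0]
 [-2 -1  1  5  7  0  2  5  1  1  3 11 11  8  2  2  3  1  4 -1  4 47]
 [ 1 -3  3 -1  4  5  0  0  2  5  2  2  2  6  3 -1  3  3  2  5  6 52]
 [ 4 -1 -1  3  1  1  4  3  2  5  2  5  3  2  2  2  3  2  4  4  3 
[... 2521 characters left out ...]
3 172 172 172 173 174 173 170 164 160 157 141 129 127 136 158]
 [173 173 172 173 171 172 173 172 172 172 174 174 173 171 165 161 158 142 128 126 135 156]
 [174 174 173 172 171 172 173 172 172 173 174 174 174 171 169 164 161 143 128 126 133 152]
 [174 174 174 173 172 172 173 173 172 172 174 174 174 173 172 167 161 142 128 126 135 153]
 [174 175 174 173 173 173 173 173 173 173 173 175 174 173 170 162 155 139 130 130 138 156]
 [174 175 174 174 172 173 174 172 173 173 174 174 175 171 162 151 144 140 144 148 154 163]
 [174 175 175 174 173 173 174 173 173 173 174 175 174 171 164 154 152 158 165 169 170 171]
 [174 175 175 174 173 174 174 173 172 173 174 175 174 173 172 171 170 172 173 173 175 173]]
```

Depth shows the flat chip (z 12 mm) with a second one leaning on it (z 13–25 mm). With one alone and the near-side pair, that makes five in the tray.

```bash
python3 -c "
from plant import *
print(job_done(), state()['time'])"
```

```text
the job is handed in; nothing more can be done
the job is handed in; nothing more can be done
```

I wiped all five offcuts into the tray with two straight strokes of the scraper, one each side of the anvil post. I then slid the blade down the rack's channels until it met the base, and let go. The job was handed in at about 21 s.

**Plate:** The last pictures and depth show nothing left on it but the post.

**Tray:** I count five chips:
- One lies flat with another leaning on it.
- One sits alone.
- Two lie side by side. Depth showed this pair as one patch; I separated them in the picture.

The network found only one of the five chips, so the count rests on the picture and the depth. My first depth check of the plate and tray mixed up units and was useless, so I redid it.

**Scraper:** The top of the grip measures about 138 mm where 136 mm is expected. The same measurement read about 4 mm high when the scraper stood on the mat, so it is consistent with fully home. It was held about 1.4° off upright and pressed with about 11 N as it seated. After release it stood upright in the rack in the side picture.

**Other things:** The jar and steel disc are where they were. I did not remeasure the wrench, oil bottle, specimen or dark steel block, but the arm was not moved near them. The arm stands clear of everything, with the gripper open.

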